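# Put three coating pans back on their own rests

### The job

The three steel coating pans have been put back on one another's rests. First park one of them on the empty cork mat to make room, then move the pans round until each stands upright and fully home inside the ring of its own rest: large pan on the large rest, medium on the medium, small on the small. Do not tip a pan over, and leave the jar, the spoon and the brush where they are.

Things in the scene. Friction and masses are not known exactly. Their poses are not given: they have to be found in the camera images.
- pan_large_center (a point): The largest of three loose open steel coating pans, standing upright: round flat foot 60 mm across, round belly 100 mm across, then a straight open round neck (40 mm long, 56 mm outside diameter, 3 mm wall, hollow for its 38 mm above a black floor) by which it is gripped from above. Total height 122 mm. The point is on the axis half-way up, 61 mm above the underside; the neck runs from 21 to 61 mm above this point. z is the pan's axis, up.
- pan_medium_center (a point): The middle one of three loose open steel coating pans, standing upright: round flat foot 46 mm across, round belly 84 mm across, then a straight open round neck (40 mm long, 46 mm outside diameter, 3 mm wall, hollow for its 38 mm above a black floor) by which it is gripped from above. Total height 110 mm. The point is on the axis half-way up, 55 mm above the underside; the neck runs from 15 to 55 mm above this point. z is the pan's axis, up.
- pan_small_center (a point): The smallest of three loose open steel coating pans, standing upright: round flat foot 32 mm across, round belly 68 mm across, then a straight open round neck (40 mm long, 36 mm outside diameter, 3 mm wall, hollow for its 38 mm above a black floor) by which it is gripped from above. Total height 98 mm. The point is on the axis half-way up, 49 mm above the underside; the neck runs from 9 to 49 mm above this point. z is the pan's axis, up.
- rest_large: The largest of three fixed rests: square steel plate 146 x 146 x 4 mm with an upright black ring in its middle, inside diameter 76 mm, wall 5 mm, ring top 12 mm above the desk (8 mm above the plate). The ring takes the 60 mm foot of the matching pan with 8 mm to spare all round; home, the foot stands on the plate, 4 mm above the desk. Origin: middle of the plate's underside, at desk level; z up.
- rest_medium: The middle one of three fixed rests: square steel plate 126 x 126 x 4 mm with an upright black ring in its middle, inside diameter 62 mm, wall 5 mm, ring top 12 mm above the desk (8 mm above the plate). The ring takes the 46 mm foot of the matching pan with 8 mm to spare all round; home, the foot stands on the plate, 4 mm above the desk. Origin: middle of the plate's underside, at desk level; z up.
- rest_small: The smallest of three fixed rests: square steel plate 106 x 106 x 4 mm with an upright black ring in its middle, inside diameter 48 mm, wall 5 mm, ring top 12 mm above the desk (8 mm above the plate). The ring takes the 32 mm foot of the matching pan with 8 mm to spare all round; home, the foot stands on the plate, 4 mm above the desk. Origin: middle of the plate's underside, at desk level; z up.
- mat: The free spot: flat fixed cork mat, 120 x 120 mm, 6 mm thick, without a ring, empty at the start. Origin: middle of its underside, at desk level; z up.
- jar: Bystander: white closed jar, 48 mm across, 65 mm tall, standing. Origin: middle of its underside.
- spoon: Bystander: steel spoon 170 mm long lying flat at the far side of the work. x runs along it to the tip.
- brush: Bystander: brush 170 mm long with a wooden handle, lying at the left of the work. x runs along it to the tip.
Mind the look-alikes: they are no part of the job. What is shaped like the part that bears pan_medium_center but blue or green is not meant.

How it is judged:
By the outcome, as a careful person would: the job done as asked, in the order asked, and still so for the second after the job is handed in, with the robot touching nothing.
It also fails if it takes over 112 s, if anything falls off the work surface, if the arm or the gripper's body presses on something with over 40 N, if the wrist force passes 120 N, or if a joint passes its speed limit or range.

### The arm

A 6-joint arm with a two-finger parallel gripper is mounted at the origin on the work surface. World frame = base frame: x ahead of the robot, y to its left, z up, the work surface at z = 0. Lengths are in m, angles in rad, forces in N, time in s.
With the tool pointing down it reaches from about 0.375 to 0.9 m from the base axis. Payload 3.1 kg.
Tool frame: the origin (TCP) lies on the centre line of the jaws, within the pads' length; the fingertips stand robot.nose_length ahead of it and the grasp point (between the pads) lies 6 mm ahead of it (robot.nose_length is the distance from the TCP to the fingertips, in m); z points along the fingers, y is the line along which they close (so a half turn about z gives the same grasp; the last joint's range is limited). The gripper opens to 87 mm and grips with 3 to 60 N. Pads are 19 mm wide; open, the fingers measure 117 mm over their backs; the gripper's body (75 mm by 190 mm) begins 51 mm behind the grasp point.
Start: joints at [1.062, 0.527, 1.433, -0, 1.181, -0.178], TCP at [0.203, 0.591, 0.248] pointing down, gripper open.
Joint ranges: [-3.08, 3.08], [-0.75, 2.2], [0.22, 2.44], [-1.43, 4.57], [0, 2.65], [-2.85, 2.85]. Speed limits (rad/s): [2.79, 2.79, 3.14, 3.14, 3.14, 3.14].

### API

Orientations are given as a unit quaternion [x, y, z, w].
In Python, from rig import robot gives the robot as it stands.
- The arm moves only by the shell command python3 -m crank 'ROWS' [FORCE]. ROWS is JSON, one flat list of numbers, 7 for each row, row after row: the shift along the tool's x, y, z in mm, then the turn, a rotation vector about the tool's x, y, z in degrees, then the closure in counts, from 0 (fully open) to 255 (shut). In form: [x, y, z, ax, ay, az, fingers, x, y, z, ax, ay, az, fingers, ...]. A call has exactly 5 rows; each row is the pose to reach, as a shift and turn from the pose commanded when the call began, along the tool's axes at that moment; what a row does not reach only later rows make up. A row lasts 1/12 s, in which the tool goes at most 41.7 mm and 7.16 degrees, less where a joint would pass 70% of its speed; a pose out of reach is approached as far as the arm can. A call with a gripper value outside its range is refused whole. The fingers move at their own pace and stop on an object; FORCE is the grip in N (left out, the last holds). Time passes only in rows, so rows that repeat a pose let the fingers close, or fill a call up. It gives the time, the measured TCP pose, the force, the opening and the grip force at its end, in the units of the state.
- robot.get_obs(): the state, without advancing time (a new reading comes with each control period).
- robot.camera(name): name is "side" or "top" or "wrist"; returns a dict with "pixels" (480x640x3 uint8, red, green, blue), "intrinsics" (3x3 intrinsics, pixels), "extrinsics" (4x4, takes a point from camera to world coordinates); the wrist camera has in their place "mount" (4x4, takes a point from camera to tool coordinates, whose origin is the TCP and whose axes are the flange's). Camera axes: x right, y down, z forward; pixel columns grow to the right and rows downward; lengths in m; the calibration is good to about 2 mm. A picture is of the moment at which its call begins: read the wrist's pose just before it. There is no depth.
- robot.hand_in(): hands the job in; it is judged then, once.
The state is a dict: "time": time; "q": joint angles; "joint_velocities": joint speeds; "joint_torque": joint torques, N m; "position": TCP position; "tool_rot": TCP orientation; "ft_force": force on the tool from outside, world axes, zero at the start; "moment": the same for the moment, N m; "grip_width": finger opening in m; "grip_force": force on a finger pad.
Only numpy, scipy, OpenCV 4.12 (cv2) and the standard library are available. Lean on these libraries where they do the work, as an engineer would, in place of code of your own. Each camera call takes 0.05 s, during which the arm holds its last target. There are 200 camera calls.

## Working session

There is one attempt and no reset: what is moved stays moved. The work goes in short steps, Python scripts to look and compute and a shell command to move; the robot and the scene stay as the last step left them, time stands still between calls to the robot, and variables do not carry over. Pictures are saved under pics/ and viewed, at most 16 in all, crops included, and the job is handed in when it is done.

```bash
mkdir -p pics; ls
python3 - <<'E'
from rig import robot
import cv2
print(robot.get_obs(), robot.nose_length)
for n in("top","side"):
    c=robot.camera(n); cv2.imwrite(f"pics/{n}0.png",c["pixels"][:,:,::-1]); print(n,c["intrinsics"],c["extrinsics"])
E
```

```text
pics
{'time': 0.0, 'q': array([ 1.06152824e+00,  5.28483819e-01,  1.43387381e+00, -2.68183297e-05,
        1.18139861e+00, -1.78481082e-01]), 'joint_velocities': array([0.00027948, 0.0006765 , 0.0007499 , 0.00032963, 0.00039471,
       0.00102175]), 'joint_torque': array([ 5.34405099e-04, -4.40044177e+01, -1.76595461e+01,  6.35159388e-02,
        5.81065798e-02, -1.42730578e-04]), 'position': array([0.20262901, 0.5905356 , 0.2465698 ]), 'tool_rot': array([ 1.64635347e-01,  9.86353908e-01, -1.02264023e-03, -3.53038916e-04]), 'ft_force': array([0.15742279, 0.54139958, 0.1380453 ]), 'moment': array([-0.02868031, -0.02161647,  0.0157214 ]), 'grip_force': 0.0, 'grip_width': 0.0870032467434812} 0.025
top [[552.45582271   0.         320.3723693 ]
 [  0.         552.45582271 239.98817459]
 [  0.           0.           1.        ]] [[-0.06674077 -0.96961244  0.23536648  0.37660482]
 [-0.99776937  0.06518794 -0.01438122  0.10631092]
 [-0.00139885 -0.23580128 -0.97180029  1.16488131]
 [ 0.          0.          0.          1.        ]]
side [[534.98999991   0.         313.79884346]
 [  0.         534.98999991 231.51891811]
 [  0.           0.           1.        ]] [[ 0.82899735 -0.30633546  0.46789099  0.04513279]
 [-0.55893795 -0.42577762  0.71154886 -0.7726321 ]
 [-0.01875513 -0.85139415 -0.52419103  0.71683202]
 [ 0.          0.          0.          1.        ]]
```

View pics/top0.png

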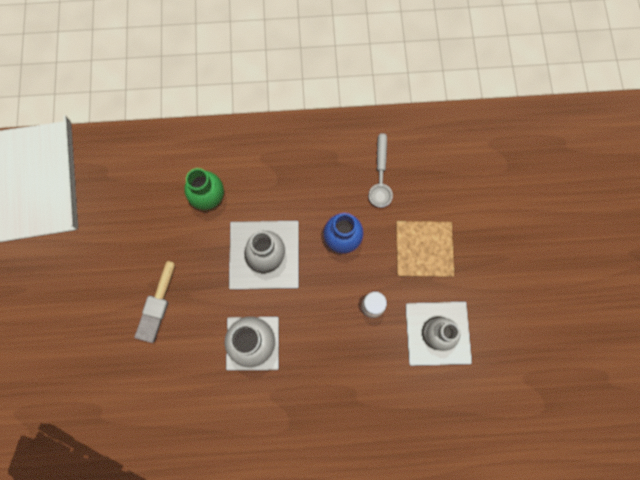

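View pics/side0.png

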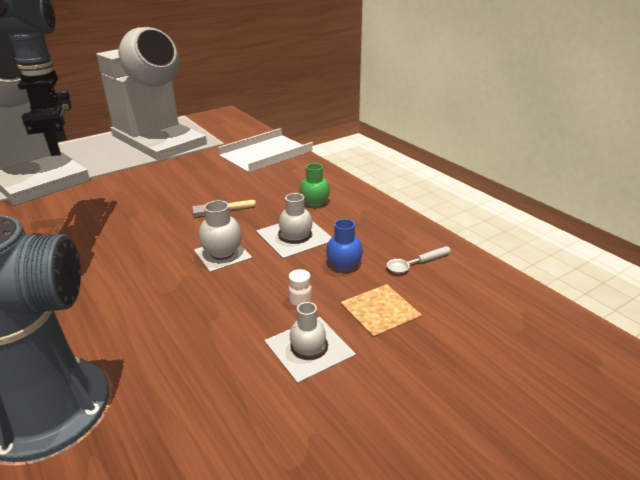

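The side and top views agree. The large pan (top px 252,342) is on the small plate, the medium steel pan (263,252) on the large plate, and the small pan (438,333) on the medium plate. The mat is at (425,249). The medium look-alikes are blue (343,233) and green (203,188). The steel-grey one at (263,252) is the one meant. I'll measure now and confirm in a crop.

```bash
cat > h.py <<'E'
import numpy as np, cv2
from rig import robot
def ray(c,uv,z):
    K,E=c["intrinsics"],c["extrinsics"]
    d=E[:3,:3]@np.linalg.solve(K,[uv[0],uv[1],1]); p=E[:3,3]
    return p+d*(z-p[2])/d[2]
def proj(c,P):
    E=np.linalg.inv(c["extrinsics"]); q=(E[:3,:3]@np.asarray(P,float).T).T+E[:3,3]
    q=q@c["intrinsics"].T; return q[:,:2]/q[:,2:]
def circ(p,r,z,n=72):
    a=np.linspace(0,2*np.pi,n); return np.c_[p[0]+r*np.cos(a),p[1]+r*np.sin(a),0*a+z]
E
python3 - <<'E'
from h import *
c=robot.camera("top"); im=c["pixels"]; hsv=cv2.cvtColor(im,cv2.COLOR_RGB2HSV)
white=((hsv[...,1]<40)&(hsv[...,2]>150)).astype(np.uint8)
cork=((hsv[...,0]>10)&(hsv[...,0]<25)&(hsv[...,2]>165)&(hsv[...,1]>80)).astype(np.uint8)
for n,m,roi,z,s in(("restL",white,(222,214,84,82),.004,.146),("restS",white,(215,310,72,66),.004,.106),("restM",white,(398,296,80,76),.004,.126),("mat",cork,(390,215,72,68),.006,.12)):
    x,y,w,h=roi; mm=np.zeros_like(m); mm[y:y+h,x:x+w]=m[y:y+h,x:x+w]
    mm=cv2.morphologyEx(mm,cv2.MORPH_OPEN,np.ones((3,3)))
    pts=np.argwhere(mm)[:,::-1]
    P=np.array([ray(c,p,z)[:2] for p in pts]).astype(np.float32)
    r=cv2.minAreaRect(P*1000); print(n,np.round(r[0],1),np.round(r[1],1),round(r[2],1),s*1000, "r",np.hypot(*r[0]))
for n,uv,z in(("L",(246,341),.134),("M",(262,243),.114),("S",(450,331),.102)): print(n,ray(c,uv,z))
b=[cv2.resize(im[v-45:v+45,u-60:u+60],None,fx=3.3,fy=3.3,interpolation=cv2.INTER_CUBIC) for u,v in((250,340),(263,250),(440,333),(425,249))]
cv2.imwrite("pics/crop.png",np.vstack([np.hstack(b[:2]),np.hstack(b[2:])])[:,:,::-1])
E
```

```text
restL [635.1 213.1] [148.2 147.3] 86.7 146.0 r 669.8505123397393
restS [448.9 244.4] [107.2 107. ] 86.9 106.0 r 511.10499150148576
restM [ 443.4 -141.3] [128.6 127.5] 87.9 126.0 r 465.3924856996339
mat [ 625.2 -133.1] [119.5 119.4] 85.9 120.0 r 639.1966175328143
L [0.44473842 0.24026913 0.134     ]
M [0.63273404 0.20503122 0.114     ]
S [ 0.43965609 -0.14365399  0.102     ]
```

View pics/crop.png

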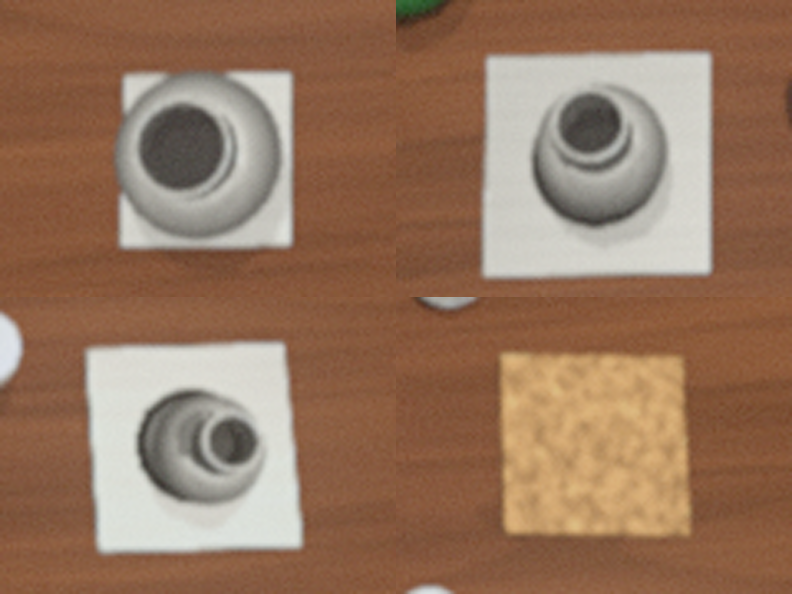

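The crop confirms three steel pans and an empty mat, with opening centres at px L (245.5,339.5), M (262.1,242) and S (450.6,331.3). All plate sizes match. I'll square the tool to the world axes and move in at the same time.

```bash
python3 -m crank '[-40,-7,0,0,0,-4,0, -80,-15,0,0,0,-8,0, -120,-22,0,0,0,-12,0, -160,-30,0,0,0,-16,0, -200,-37,0,0,0,-19,0]' 15
cat >> h.py <<'E'
from scipy.spatial.transform import Rotation as R
def delta(t):
    o=robot.get_obs(); r=R.from_quat(o["tool_rot"])
    print("at",np.round(o["position"],4),"tool delta mm",np.round(1000*(r.as_matrix().T@(np.array(t)-o["position"])),1),"rotvec to square",np.round(np.degrees((r.inv()*R.from_quat([0,1,0,0])).as_rotvec()),2),"t",o["time"],"w",o["grip_width"])
E
python3 - <<'E'
from h import *
c=robot.camera("top")
for n,uv,z in(("L",(245.5,339.5),.134),("M",(262.1,242),.114),("S",(450.6,331.3),.102)): print(n,ray(c,uv,z))
delta([.441,-.144,.2])
E
```

```text
time: 0.57
position: [0.3811, 0.4899, 0.2472]
tool_rot: [-0.002, 1.0, -0.0, -0.0]
ft_force: [0.2, 0.2, 0.5]
grip_width: 0.0867
grip_force: 0.0
L [0.44751917 0.24109193 0.134     ]
M [0.63472986 0.20475186 0.114     ]
S [ 0.43901832 -0.14472388  0.102     ]
at [0.3894 0.4864 0.2474] tool delta mm [ -50.8 -630.3   49.4] rotvec to square [-0.16  0.39  0.04] t 0.6167 w 0.08699849620283451
```

```bash
python3 -m crank '[-3,-32,0,0,0,0,0, -6,-64,0,0,0,0,0, -9,-96,0,0,0,0,0, -12,-128,0,0,0,0,0, -15,-160,0,0,0,0,0]' >/dev/null
python3 -m crank '[-3,-32,0,0,0,0,0, -6,-64,0,0,0,0,0, -9,-96,0,0,0,0,0, -12,-128,0,0,0,0,0, -15,-160,0,0,0,0,0]' >/dev/null
python3 -m crank '[-3,-32,0,0,0,0,0, -6,-64,0,0,0,0,0, -9,-96,0,0,0,0,0, -12,-128,0,0,0,0,0, -15,-160,0,0,0,0,0]' >/dev/null
python3 -m crank '[-2,-35,5,0,0,0,0, -4,-70,10,0,0,0,0, -8,-105,20,0,0,0,0, -10,-130,30,0,0,0,0, -10,-145,35,0,0,0,0]'
python3 -m crank '[0,0,0,0,0,0,0, 0,0,0,0,0,0,0, 0,0,0,0,0,0,0, 0,0,0,0,0,0,0, 0,0,0,0,0,0,0]'
python3 - <<'E'
from h import *
delta([.439,-.144,.093])
c=robot.camera("wrist"); print(c["mount"],c["intrinsics"]); cv2.imwrite("pics/w1.png",c["pixels"][:,:,::-1])
E
```

```text
time: 2.28
position: [0.4361, -0.1367, 0.2118]
tool_rot: [0.001, 1.0, -0.0, 0.0]
ft_force: [0.1, 1.3, -0.1]
grip_width: 0.0868
grip_force: 0.0
time: 2.7
position: [0.4356, -0.1327, 0.2129]
tool_rot: [-0.001, 1.0, -0.0, 0.0]
ft_force: [-0.4, 0.1, -0.4]
grip_width: 0.087
grip_force: 0.0
at [ 0.4356 -0.1327  0.2129] tool delta mm [ -3.4 -11.4 119.9] rotvec to square [-0.    0.02  0.14] t 2.7 w 0.08695982849644879
[[ 7.67590612e-04 -9.63009542e-01 -2.69466201e-01  7.32551883e-02]
 [ 9.99999649e-01  8.29530257e-04 -1.15989352e-04 -5.89736973e-04]
 [ 3.35229220e-04 -2.69466017e-01  9.63009841e-01 -1.35408416e-01]
 [ 0.00000000e+00  0.00000000e+00  0.00000000e+00  1.00000000e+00]] [[332.03931304   0.         321.75796371]
 [  0.         332.03931304 238.94333086]
 [  0.           0.           1.        ]]
```

View pics/w1.png

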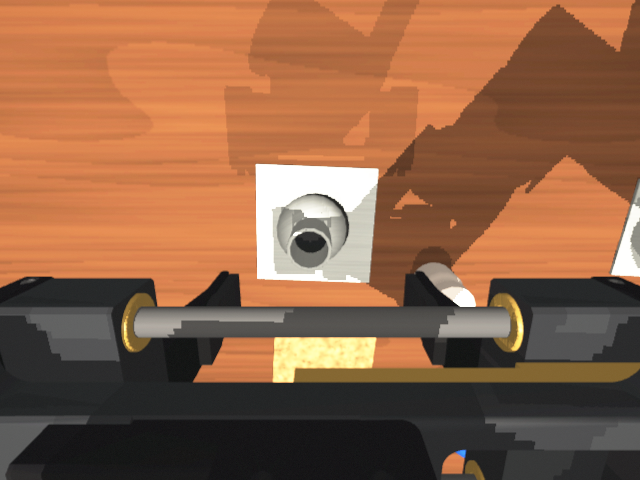

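The wrist view shows the small pan's rim centred at about (310,242). The medium plate's corners are (257,164), (378,169), (371,283) and (257,278), and the jar is at right (445,283).

```bash
cat >> h.py <<'E'
def wcam():
    o=robot.get_obs(); c=robot.camera("wrist"); T=np.eye(4); T[:3,:3]=R.from_quat(o["tool_rot"]).as_matrix(); T[:3,3]=o["position"]
    c["extrinsics"]=T@c["mount"]; return c
E
python3 - <<'E'
from h import *
c=wcam()
print(ray(c,(310,242),.102)); print(np.mean([ray(c,u,.004) for u in((257,164),(378,169),(371,283),(257,278))],axis=0))
hsv=cv2.cvtColor(c["pixels"],cv2.COLOR_RGB2HSV); 
t=robot.camera("top")
for n,u,z in(("jar",(374,303),.065),("blue",(344,224),.11),("green",(199,178),.11)): print(n,ray(t,u,z))
E
```

```text
[ 0.43385857 -0.14249897  0.102     ]
[ 0.44478097 -0.1397977   0.004     ]
jar [ 0.50686879 -0.00799132  0.065     ]
blue [0.66143713 0.04188277 0.11      ]
green [0.77713715 0.32677897 0.11      ]
```

```bash
python3 -m crank '[0,-4,20,0,0,0,0, -1,-8,45,0,0,0,0, -1,-11,70,0,0,0,0, -1,-11,95,0,0,0,0, -1,-11,110,0,0,0,0]'
python3 -m crank '[0,0,5,0,0,0,0, 0,0,9,0,0,0,0, 0,0,9,0,0,0,0, 0,0,9,0,0,0,100, 0,0,9,0,0,0,255]' 35
python3 -m crank '[0,0,0,0,0,0,255, 0,0,0,0,0,0,255, 0,0,0,0,0,0,255, 0,0,0,0,0,0,255, 0,0,0,0,0,0,255]'
```

```text
time: 3.27
position: [0.4361, -0.1443, 0.1008]
tool_rot: [-0.0, 1.0, 0.001, -0.001]
ft_force: [-0.8, 0.4, -0.1]
grip_width: 0.087
grip_force: 0.0
time: 3.68
position: [0.4373, -0.1451, 0.0945]
tool_rot: [-0.001, 1.0, -0.001, 0.001]
ft_force: [0.4, -0.3, 0.5]
grip_width: 0.0801
grip_force: 0.0
time: 4.1
position: [0.4367, -0.1449, 0.0937]
tool_rot: [-0.0, 1.0, -0.0, 0.0]
ft_force: [-0.4, 0.2, -0.6]
grip_width: 0.0481
grip_force: 0.0
```

```bash
python3 -m crank '[0,0,0,0,0,0,255, 0,0,0,0,0,0,255, 0,0,0,0,0,0,255, 0,0,0,0,0,0,255, 0,0,-6,0,0,0,255]'
python3 -m crank '[0,0,-15,0,0,0,255, 0,0,-30,0,0,0,255, 0,0,-45,0,0,0,255, 0,0,-50,0,0,0,255, 0,0,-50,0,0,0,255]'
```

```text
time: 4.52
position: [0.4359, -0.1444, 0.0989]
tool_rot: [-0.0, 1.0, 0.001, -0.001]
ft_force: [0.5, -0.2, -2.1]
grip_width: 0.0359
grip_force: 34.9
time: 4.93
position: [0.4373, -0.1452, 0.1507]
tool_rot: [-0.0, 1.0, -0.001, 0.001]
ft_force: [0.5, -1.5, -1.9]
grip_width: 0.0359
grip_force: 34.9
```

```bash
python3 -m crank '[-15,2,0,0,0,0,255, -40,4,0,0,0,0,255, -65,6,0,0,0,0,255, -90,8,0,0,0,0,255, -115,10,0,0,0,0,255]'
python3 -m crank '[-25,2,0,0,0,0,255, -50,2,0,0,0,0,255, -67,2,0,0,0,0,255, -73,2,0,0,0,0,255, -73,2,0,0,0,0,255]'
python3 -m crank '[0,0,15,0,0,0,255, 0,0,30,0,0,0,255, 0,0,42,0,0,0,255, 0,0,49,0,0,0,255, 0,0,52,0,0,0,255]'
python3 -m crank '[0,0,1,0,0,0,255, 0,0,1,0,0,0,255, 0,0,1,0,0,0,255, 0,0,1,0,0,0,255, 0,0,1,0,0,0,255]'
```

```text
time: 5.35
position: [0.5519, -0.1343, 0.1483]
tool_rot: [-0.0, 1.0, 0.0, -0.001]
ft_force: [-0.9, -0.4, -2.5]
grip_width: 0.036
grip_force: 34.9
time: 5.77
position: [0.6251, -0.1325, 0.1481]
tool_rot: [-0.001, 1.0, 0.0, -0.001]
ft_force: [0.5, -0.1, -3.0]
grip_width: 0.0361
grip_force: 34.9
time: 6.18
position: [0.6226, -0.1323, 0.0957]
tool_rot: [-0.0, 1.0, 0.001, -0.002]
ft_force: [0.0, 1.2, -2.9]
grip_width: 0.036
grip_force: 34.9
time: 6.6
position: [0.625, -0.1328, 0.0972]
tool_rot: [-0.0, 1.0, -0.0, 0.001]
ft_force: [0.8, 0.2, -3.2]
grip_width: 0.0358
grip_force: 34.9
```

```bash
python3 -m crank '[0,0,1,0,0,0,255, 0,0,2,0,0,0,255, 0,0,2,0,0,0,255, 0,0,2,0,0,0,255, 0,0,2,0,0,0,255]'
```

```text
time: 7.02
position: [0.6252, -0.1327, 0.0955]
tool_rot: [-0.0, 1.0, -0.0, 0.001]
ft_force: [-0.5, 2.6, 5.4]
grip_width: 0.0361
grip_force: 34.9
```

```bash
python3 -m crank '[0,0,0,0,0,0,0, 0,0,0,0,0,0,0, 0,0,0,0,0,0,0, 0,0,0,0,0,0,0, 0,0,0,0,0,0,0]' >/dev/null
python3 -m crank '[0,0,0,0,0,0,0, 0,0,0,0,0,0,0, 0,0,-20,0,0,0,0, 0,0,-50,0,0,0,0, 0,0,-80,0,0,0,0]'
python3 -m crank '[0,0,-20,0,0,0,0, 0,20,-40,0,0,0,0, 0,50,-40,0,0,0,0, 0,80,-40,0,0,0,0, 0,110,-40,0,0,0,0]'
python3 -m crank '[-2,35,0,0,0,0,0, -4,70,0,0,0,0,0, -6,105,0,0,0,0,0, -8,140,0,0,0,0,0, -9,175,0,0,0,0,0]'
python3 -m crank '[0,30,0,0,0,0,0, 0,45,0,0,0,0,0, 0,53,0,0,0,0,0, 0,53,0,0,0,0,0, 0,53,0,0,0,0,0]'
python3 - <<'E'
from h import *
delta([.634,.205,.105])
c=wcam(); cv2.imwrite("pics/w2.png",c["pixels"][100:420,100:540,::-1]);
t=robot.camera("top"); cv2.imwrite("pics/t2.png",t["pixels"][:,:,::-1])
E
```

```text
time: 7.85
position: [0.6237, -0.1323, 0.1741]
tool_rot: [-0.0, 1.0, 0.001, -0.002]
ft_force: [0.3, -1.2, 0.2]
grip_width: 0.0855
grip_force: 0.0
time: 8.27
position: [0.6246, -0.0219, 0.2153]
tool_rot: [0.0, 1.0, -0.0, 0.001]
ft_force: [-0.0, -1.0, -0.3]
grip_width: 0.0869
grip_force: 0.0
time: 8.68
position: [0.6333, 0.154, 0.2145]
tool_rot: [-0.0, 1.0, -0.0, 0.0]
ft_force: [0.5, -0.4, 0.4]
grip_width: 0.0874
grip_force: 0.0
time: 9.1
position: [0.6333, 0.2043, 0.2144]
tool_rot: [-0.0, 1.0, -0.001, -0.0]
ft_force: [0.4, -0.7, -0.2]
grip_width: 0.0872
grip_force: 0.0
at [0.6333 0.2043 0.2144] tool delta mm [ -0.7   0.8 109.4] rotvec to square [-0.06 -0.02  0.04] t 9.1 w 0.0871800905478135
```

View pics/w2.png

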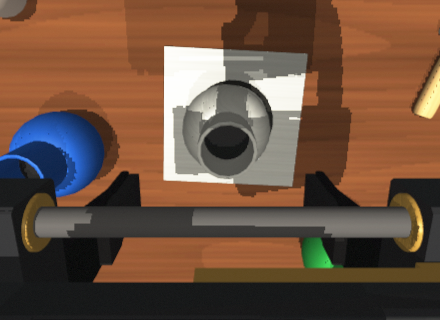

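View pics/t2.png

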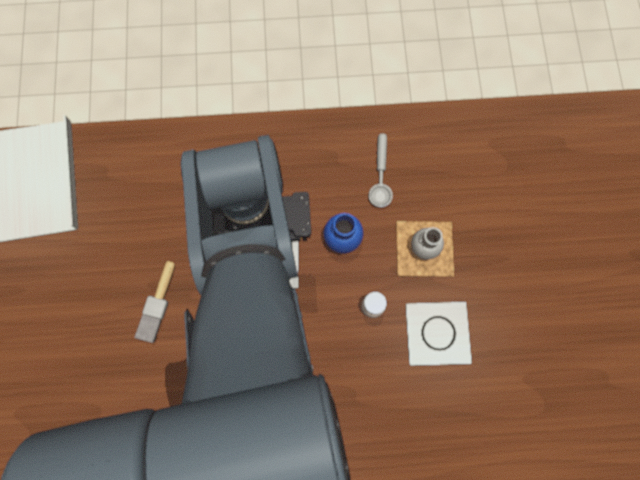

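The small pan stands on the mat (425,243), and the empty medium ring is at (438.5,333). The wrist view shows the steel medium pan's rim centred at about (326,247) in the full frame, with blue at left and green behind.

```bash
python3 - <<'E'
from h import *
c=wcam(); t=robot.camera("top")
print(ray(c,(326,247),.114), ray(t,(438.5,333),.012), ray(t,(431.5,236),.104))
E
python3 -m crank '[-1,0,20,0,0,0,0, -1,0,45,0,0,0,0, -1,1,70,0,0,0,0, -1,1,92,0,0,0,0, -1,1,103,0,0,0,0]'
python3 -m crank '[0,0,4,0,0,0,100, 0,0,6,0,0,0,120, 0,0,6,0,0,0,120, 0,0,6,0,0,0,255, 0,0,6,0,0,0,255]' 35
```

```text
[0.6324882  0.20592747 0.114     ] [ 0.44252261 -0.14066427  0.012     ] [ 0.62689794 -0.1293479   0.104     ]
time: 9.72
position: [0.6328, 0.2048, 0.1086]
tool_rot: [0.0, 1.0, -0.0, -0.002]
ft_force: [-0.6, -0.1, -1.0]
grip_width: 0.0871
grip_force: 0.0
time: 10.13
position: [0.6353, 0.2065, 0.1071]
tool_rot: [-0.0, 1.0, 0.0, 0.001]
ft_force: [-0.5, 0.7, -0.4]
grip_width: 0.0616
grip_force: 0.0
```

```bash
python3 -m crank '[0,0,0,0,0,0,255, 0,0,0,0,0,0,255, 0,0,0,0,0,0,255, 0,0,0,0,0,0,255, 0,0,-3,0,0,0,255]'
python3 -m crank '[0,0,-15,0,0,0,255, 0,0,-40,0,0,0,255, 0,0,-65,0,0,0,255, 0,0,-90,0,0,0,255, 0,0,-110,0,0,0,255]'
python3 -m crank '[0,0,-10,0,0,0,255, 0,0,-12,0,0,0,255, 0,0,-12,0,0,0,255, 0,0,-12,0,0,0,255, 0,0,-12,0,0,0,255]'
```

```text
time: 10.55
position: [0.6337, 0.2063, 0.1079]
tool_rot: [-0.001, 1.0, -0.0, -0.001]
ft_force: [-0.2, -0.1, -5.0]
grip_width: 0.045
grip_force: 35.0
time: 10.97
position: [0.6337, 0.206, 0.219]
tool_rot: [-0.0, 1.0, -0.0, -0.001]
ft_force: [0.9, 0.2, -4.8]
grip_width: 0.0451
grip_force: 35.0
time: 11.38
position: [0.633, 0.2061, 0.2282]
tool_rot: [-0.0, 1.0, -0.0, -0.002]
ft_force: [0.0, -0.8, -5.8]
grip_width: 0.0451
grip_force: 35.0
```

```bash
python3 -m crank '[5,-9,0,0,0,0,255, 16,-29,0,0,0,0,255, 30,-55,0,0,0,0,255, 44,-80,0,0,0,0,255, 58,-105,0,0,0,0,255]'
python3 -m crank '[14,-25,0,0,0,0,255, 28,-51,0,0,0,0,255, 42,-76,0,0,0,0,255, 56,-102,0,0,0,0,255, 70,-127,0,0,0,0,255]'
python3 -m crank '[14,-26,0,0,0,0,255, 28,-52,0,0,0,0,255, 42,-78,0,0,0,0,255, 54,-99,0,0,0,0,255, 62,-114,0,0,0,0,255]'
python3 -m crank '[0,0,0,0,0,0,255, 0,0,10,0,0,0,255, 0,0,25,0,0,0,255, 0,0,40,0,0,0,255, 0,0,50,0,0,0,255]'
python3 - <<'E'
from h import *
delta([.443,-.1405,.108])
c=wcam(); cv2.imwrite("pics/w3.png",c["pixels"][100:420,100:540,::-1]);t=robot.camera("side"); cv2.imwrite("pics/s3.png",t["pixels"][:,:,::-1])
E
```

```text
time: 11.8
position: [0.5747, 0.0999, 0.2296]
tool_rot: [-0.001, 1.0, -0.0, -0.001]
ft_force: [-0.2, -0.1, -3.9]
grip_width: 0.0449
grip_force: 35.0
time: 12.22
position: [0.5048, -0.0272, 0.2301]
tool_rot: [-0.0, 1.0, -0.0, -0.001]
ft_force: [0.4, -0.3, -4.5]
grip_width: 0.0448
grip_force: 35.0
time: 12.63
position: [0.4425, -0.1416, 0.2302]
tool_rot: [0.0, 1.0, -0.0, -0.001]
ft_force: [0.2, 0.7, -3.9]
grip_width: 0.0453
grip_force: 35.0
time: 13.05
position: [0.4438, -0.1392, 0.1794]
tool_rot: [-0.0, 1.0, 0.001, -0.001]
ft_force: [-0.9, 0.1, -4.6]
grip_width: 0.0455
grip_force: 35.0
at [ 0.4438 -0.1392  0.1794] tool delta mm [ 0.6 -1.4 71.4] rotvec to square [ 0.06 -0.09  0.04] t 13.05 w 0.04548298685376169
```

View pics/w3.png

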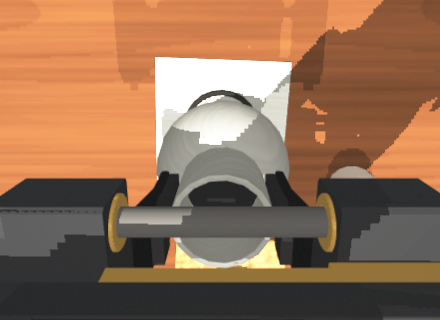

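The pan hangs centred over the medium ring. Lowering it.

```bash
python3 -m crank '[0,-1,15,0,0,0,255, 0,-1,32,0,0,0,255, 0,-1,48,0,0,0,255, 0,-1,60,0,0,0,255, 0,-1,67,0,0,0,255]'
python3 -m crank '[0,0,2,0,0,0,255, 0,0,4,0,0,0,255, 0,0,5,0,0,0,255, 0,0,5,0,0,0,255, 0,0,5,0,0,0,255]'
```

```text
time: 13.57
position: [0.4446, -0.1406, 0.113]
tool_rot: [-0.001, 1.0, 0.0, -0.0]
ft_force: [-0.5, 0.7, -4.5]
grip_width: 0.0452
grip_force: 35.0
time: 13.98
position: [0.445, -0.141, 0.1092]
tool_rot: [-0.0, 1.0, -0.0, 0.001]
ft_force: [-0.7, -0.8, -4.7]
grip_width: 0.0451
grip_force: 35.0
```

```bash
python3 -m crank '[0,0,1,0,0,0,255, 0,0,2,0,0,0,255, 0,0,2,0,0,0,255, 0,0,2,0,0,0,255, 0,0,2,0,0,0,255]'
```

```text
time: 14.4
position: [0.4446, -0.1408, 0.1066]
tool_rot: [-0.0, 1.0, -0.0, 0.0]
ft_force: [0.2, 0.0, -4.1]
grip_width: 0.0454
grip_force: 35.0
```

```bash
python3 -m crank '[0,0,1,0,0,0,255, 0,0,1,0,0,0,255, 0,0,1,0,0,0,255, 0,0,1,0,0,0,255, 0,0,1,0,0,0,255]'
```

```text
time: 14.82
position: [0.4448, -0.1408, 0.1063]
tool_rot: [-0.0, 1.0, -0.0, 0.0]
ft_force: [-0.9, 1.9, 5.8]
grip_width: 0.046
grip_force: 35.0
```

```bash
python3 -m crank '[0,0,0,0,0,0,0, 0,0,0,0,0,0,0, 0,0,0,0,0,0,0, 0,0,0,0,0,0,0, 0,0,0,0,0,0,0]' >/dev/null
python3 -m crank '[0,0,0,0,0,0,0, 0,0,-20,0,0,0,0, 0,0,-50,0,0,0,0, 0,0,-80,0,0,0,0, 0,0,-110,0,0,0,0]'
python3 -m crank '[0,25,-10,0,0,0,0, 0,55,-20,0,0,0,0, 0,85,-20,0,0,0,0, 0,115,-20,0,0,0,0, 0,150,-20,0,0,0,0]'
python3 -m crank '[0,35,0,0,0,0,0, -1,70,0,0,0,0,0, -2,105,0,0,0,0,0, -2,140,0,0,0,0,0, -2,170,0,0,0,0,0]'
python3 -m crank '[0,30,0,0,0,0,0, 0,50,0,0,0,0,0, 0,62,0,0,0,0,0, 0,62,0,0,0,0,0, 0,62,0,0,0,0,0]'
python3 - <<'E'
from h import *
delta([.4475,.241,.125])
c=wcam(); cv2.imwrite("pics/w4.png",c["pixels"][100:420,100:540,::-1])
t=robot.camera("side"); cv2.imwrite("pics/s4.png",cv2.resize(t["pixels"][150:400,180:480,::-1],None,fx=2,fy=2))
E
```

```text
time: 15.65
position: [0.4442, -0.1406, 0.2164]
tool_rot: [-0.0, 1.0, 0.0, -0.001]
ft_force: [1.3, 0.1, -0.9]
grip_width: 0.0868
grip_force: 0.0
time: 16.07
position: [0.4446, 0.0099, 0.2359]
tool_rot: [0.0, 1.0, -0.0, 0.001]
ft_force: [0.5, 0.4, 0.1]
grip_width: 0.087
grip_force: 0.0
time: 16.48
position: [0.4459, 0.1813, 0.2355]
tool_rot: [-0.001, 1.0, 0.0, 0.0]
ft_force: [0.5, -0.7, 0.3]
grip_width: 0.0871
grip_force: 0.0
time: 16.9
position: [0.446, 0.241, 0.2353]
tool_rot: [-0.001, 1.0, -0.0, -0.0]
ft_force: [0.1, -0.6, -0.4]
grip_width: 0.0872
grip_force: 0.0
at [0.446  0.241  0.2353] tool delta mm [-1.500e+00  1.000e-01  1.103e+02] rotvec to square [-0.05 -0.03  0.12] t 16.9 w 0.08717685283081662
```

View pics/w4.png

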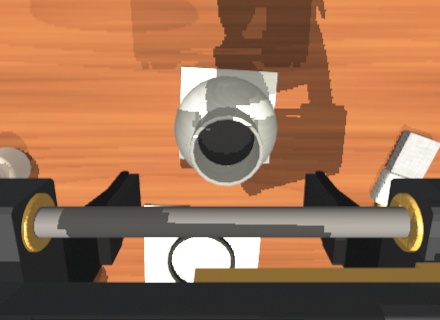

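View pics/s4.png

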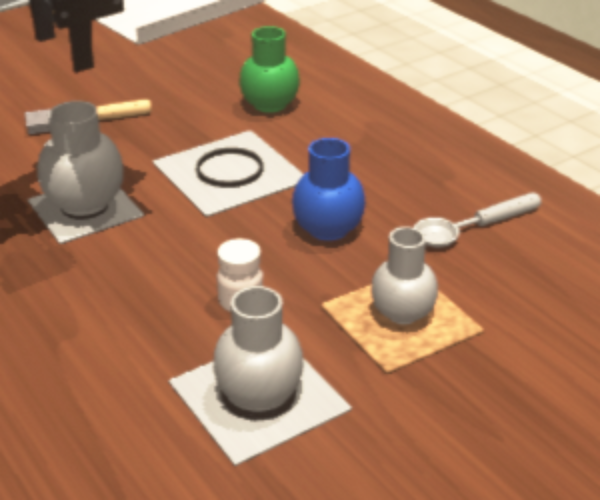

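The medium pan is home in its ring, the small pan is on the mat and the large ring is empty. The large pan's rim is centred at (327,246) in the wrist frame.

```bash
python3 - <<'E'
from h import *
c=wcam(); print(ray(c,(327,246),.134))
print(proj(c,[[.4475,.241,.134]]))
E
python3 -m crank '[0,0,20,0,0,0,0, 0,0,45,0,0,0,0, 0,0,70,0,0,0,0, 0,0,92,0,0,0,0, 0,0,103,0,0,0,0]'
python3 -m crank '[0,0,3,0,0,0,80, 0,0,6,0,0,0,80, 0,0,6,0,0,0,80, 0,0,6,0,0,0,255, 0,0,6,0,0,0,255]' 45
```

```text
[0.44453562 0.24324219 0.134     ]
[[323.98014834 249.79544091]]
time: 17.47
position: [0.4452, 0.2394, 0.1304]
tool_rot: [0.001, 1.0, -0.001, -0.002]
ft_force: [0.3, -0.4, -0.6]
grip_width: 0.0867
grip_force: 0.0
time: 17.88
position: [0.447, 0.2412, 0.1275]
tool_rot: [-0.0, 1.0, 0.0, 0.001]
ft_force: [-0.2, 1.0, -0.4]
grip_width: 0.0616
grip_force: 1.0
```

```bash
python3 -m crank '[0,0,0,0,0,0,255, 0,0,0,0,0,0,255, 0,0,0,0,0,0,255, 0,0,-1,0,0,0,255, 0,0,-5,0,0,0,255]'
python3 -m crank '[0,0,-10,0,0,0,255, 0,0,-25,0,0,0,255, 0,0,-38,0,0,0,255, 0,0,-45,0,0,0,255, 0,0,-45,0,0,0,255]'
```

```text
time: 18.3
position: [0.4448, 0.2405, 0.1306]
tool_rot: [-0.001, 1.0, -0.001, -0.002]
ft_force: [0.3, 0.8, -5.9]
grip_width: 0.0549
grip_force: 44.9
time: 18.72
position: [0.4469, 0.2413, 0.178]
tool_rot: [-0.0, 1.0, 0.0, 0.001]
ft_force: [-0.1, 0.4, -5.9]
grip_width: 0.0548
grip_force: 44.9
```

```bash
python3 -m crank '[-8,-1,0,0,0,0,255, -25,-3,0,0,0,0,255, -45,-6,0,0,0,0,255, -67,-9,0,0,0,0,255, -89,-13,0,0,0,0,255]'
python3 -m crank '[-22,-3,0,0,0,0,255, -44,-6,0,0,0,0,255, -66,-9,0,0,0,0,255, -85,-12,0,0,0,0,255, -100,-15,0,0,0,0,255]'
python3 -m crank '[0,0,0,0,0,0,255, 0,0,10,0,0,0,255, 0,0,20,0,0,0,255, 0,0,27,0,0,0,255, 0,0,30,0,0,0,255]'
python3 - <<'E'
from h import *
delta([.635,.213,.1185])
c=wcam(); cv2.imwrite("pics/w5.png",c["pixels"][100:420,100:540,::-1])
E
```

```text
time: 19.13
position: [0.5358, 0.2279, 0.1753]
tool_rot: [-0.001, 1.0, -0.0, -0.001]
ft_force: [0.9, -0.1, -5.4]
grip_width: 0.0548
grip_force: 44.9
time: 19.55
position: [0.6369, 0.2124, 0.1746]
tool_rot: [-0.0, 1.0, -0.0, -0.001]
ft_force: [1.1, 0.1, -5.6]
grip_width: 0.0548
grip_force: 44.9
time: 19.97
position: [0.6325, 0.2133, 0.1435]
tool_rot: [-0.001, 1.0, -0.0, -0.003]
ft_force: [-0.9, 0.7, -6.3]
grip_width: 0.0541
grip_force: 44.9
at [0.6325 0.2133 0.1435] tool delta mm [-2.6 -0.2 25. ] rotvec to square [-0.06 -0.37  0.08] t 19.9667 w 0.05414078266379785
```

View pics/w5.png

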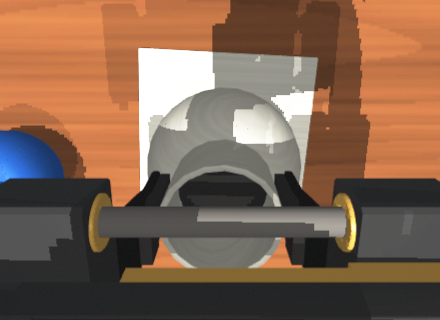

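The pan is centred over the large plate. The x offset is within settling noise, so I'll lower it.

```bash
python3 -m crank '[0,0,6,0,0,0,255, 0,0,12,0,0,0,255, 0,0,17,0,0,0,255, 0,0,20,0,0,0,255, 0,0,22,0,0,0,255]'
python3 -m crank '[0,0,1,0,0,0,255, 0,0,2,0,0,0,255, 0,0,2,0,0,0,255, 0,0,2,0,0,0,255, 0,0,2,0,0,0,255]'
```

```text
time: 20.43
position: [0.635, 0.2133, 0.124]
tool_rot: [-0.0, 1.0, -0.0, -0.0]
ft_force: [-0.5, 0.7, -5.4]
grip_width: 0.0551
grip_force: 44.9
time: 20.85
position: [0.6355, 0.2134, 0.1229]
tool_rot: [-0.0, 1.0, 0.0, 0.0]
ft_force: [-0.1, 0.0, -5.1]
grip_width: 0.0544
grip_force: 44.9
```

```bash
python3 -m crank '[0,0,1,0,0,0,255, 0,0,2,0,0,0,255, 0,0,3,0,0,0,255, 0,0,3,0,0,0,255, 0,0,3,0,0,0,255]'
python3 -m crank '[0,0,1,0,0,0,255, 0,0,1,0,0,0,255, 0,0,1,0,0,0,255, 0,0,1,0,0,0,255, 0,0,1,0,0,0,255]'
```

```text
time: 21.27
position: [0.6354, 0.2134, 0.1197]
tool_rot: [-0.0, 1.0, 0.0, 0.0]
ft_force: [-0.5, -0.2, -3.6]
grip_width: 0.0547
grip_force: 44.9
time: 21.68
position: [0.6358, 0.2135, 0.1196]
tool_rot: [-0.0, 1.0, 0.0, 0.001]
ft_force: [-1.4, 0.9, 4.5]
grip_width: 0.0546
grip_force: 44.8
```

```bash
python3 -m crank '[0,0,0,0,0,0,0, 0,0,0,0,0,0,0, 0,0,0,0,0,0,0, 0,0,0,0,0,0,0, 0,0,0,0,0,0,0]' >/dev/null
python3 -m crank '[0,0,-15,0,0,0,0, 0,0,-40,0,0,0,0, 0,0,-70,0,0,0,0, 0,0,-95,0,0,0,0, 0,0,-100,0,0,0,0]'
python3 -m crank '[1,-20,0,0,0,0,0, 2,-55,0,0,0,0,0, 4,-90,0,0,0,0,0, 5,-125,0,0,0,0,0, 6,-160,0,0,0,0,0]'
python3 -m crank '[1,-35,0,0,0,0,0, 2,-70,0,0,0,0,0, 4,-105,0,0,0,0,0, 4,-140,0,0,0,0,0, 4,-170,0,0,0,0,0]'
python3 -m crank '[0,-12,0,0,0,0,0, 0,-16,0,0,0,0,0, 0,-16,0,0,0,0,0, 0,-16,0,0,0,0,0, 0,-16,0,0,0,0,0]'
python3 - <<'E'
from h import *
delta([.625,-.1325,.0955])
c=wcam(); cv2.imwrite("pics/w6.png",c["pixels"][100:420,100:540,::-1]); print("expect rim",proj(c,[[.625,-.1325,.104]])-100)
t=robot.camera("top"); cv2.imwrite("pics/t6.png",cv2.resize(t["pixels"][180:380,120:480,::-1],None,fx=2,fy=2))
E
```

```text
time: 22.52
position: [0.6382, 0.2138, 0.2236]
tool_rot: [-0.0, 1.0, 0.001, 0.005]
ft_force: [0.8, 1.5, 0.4]
grip_width: 0.0869
grip_force: 0.0
time: 22.93
position: [0.6288, 0.0521, 0.2176]
tool_rot: [-0.001, 1.0, -0.0, -0.001]
ft_force: [0.7, -0.1, 0.7]
grip_width: 0.0869
grip_force: 0.0
time: 23.35
position: [0.6249, -0.1191, 0.2176]
tool_rot: [0.0, 1.0, -0.0, -0.001]
ft_force: [1.1, 0.3, 0.0]
grip_width: 0.087
grip_force: 0.0
time: 23.77
position: [0.6254, -0.1306, 0.2183]
tool_rot: [-0.001, 1.0, 0.0, -0.0]
ft_force: [-0.2, -0.5, -0.3]
grip_width: 0.087
grip_force: 0.0
at [ 0.6254 -0.1306  0.2183] tool delta mm [  0.4  -2.  122.8] rotvec to square [ 0.05 -0.04  0.16] t 23.7667 w 0.08695217365734453
expect rim [[220.02624082 142.65329854]]
```

View pics/w6.png

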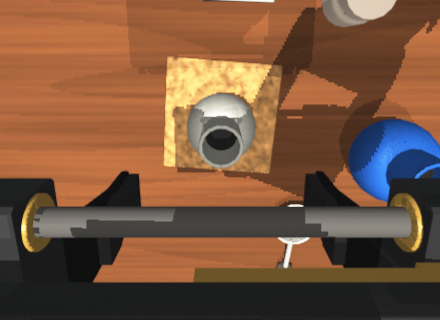

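View pics/t6.png

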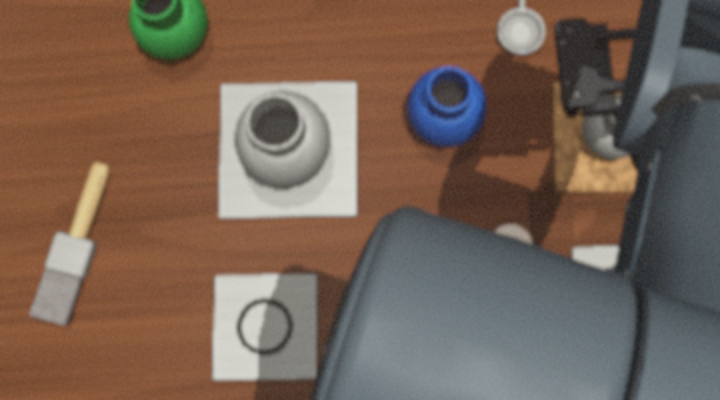

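The large pan is home and the small ring is empty at top px (252,343). The small pan's rim is at (220,143) in the wrist crop, exactly as expected. Gripping it.

```bash
python3 -m crank '[0,-2,20,0,0,0,0, 0,-2,45,0,0,0,0, 0,-2,72,0,0,0,0, 0,-2,98,0,0,0,0, 0,-2,114,0,0,0,0]'
python3 -m crank '[0,0,5,0,0,0,100, 0,0,8,0,0,0,255, 0,0,8,0,0,0,255, 0,0,8,0,0,0,255, 0,0,8,0,0,0,255]' 35
python3 -m crank '[0,0,0,0,0,0,255, 0,0,0,0,0,0,255, 0,0,0,0,0,0,255, 0,0,0,0,0,0,255, 0,0,0,0,0,0,255]'
python3 - <<'E'
from h import *
t=robot.camera("top"); print(ray(t,(252,343),.012))
E
```

```text
time: 24.28
position: [0.6244, -0.1328, 0.102]
tool_rot: [-0.001, 1.0, 0.001, -0.002]
ft_force: [0.3, 0.2, -0.1]
grip_width: 0.087
grip_force: 0.0
time: 24.7
position: [0.6267, -0.1348, 0.0981]
tool_rot: [-0.001, 1.0, -0.001, 0.001]
ft_force: [0.5, 0.2, -0.0]
grip_width: 0.0615
grip_force: 0.0
time: 25.12
position: [0.6258, -0.1345, 0.097]
tool_rot: [-0.0, 1.0, 0.0, 0.0]
ft_force: [-0.0, 1.6, 2.0]
grip_width: 0.0363
grip_force: 34.7
[0.44792901 0.24396098 0.012     ]
```

```bash
python3 -m crank '[0,0,-8,0,0,0,255, 0,0,-30,0,0,0,255, 0,0,-60,0,0,0,255, 0,0,-90,0,0,0,255, 0,0,-115,0,0,0,255]'
python3 -m crank '[2,5,-10,0,0,0,255, 8,18,-10,0,0,0,255, 20,42,-10,0,0,0,255, 33,70,-10,0,0,0,255, 46,99,-10,0,0,0,255]'
python3 -m crank '[13,28,0,0,0,0,255, 26,56,0,0,0,0,255, 39,84,0,0,0,0,255, 52,112,0,0,0,0,255, 65,140,0,0,0,0,255]'
python3 -m crank '[13,28,0,0,0,0,255, 26,56,0,0,0,0,255, 39,83,0,0,0,0,255, 52,111,0,0,0,0,255, 62,132,0,0,0,0,255]'
python3 -m crank '[4,8,0,0,0,0,255, 4,8,10,0,0,0,255, 4,8,30,0,0,0,255, 4,8,50,0,0,0,255, 4,8,65,0,0,0,255]'
python3 -m crank '[0,0,5,0,0,0,255, 0,0,5,0,0,0,255, 0,0,5,0,0,0,255, 0,0,5,0,0,0,255, 0,0,5,0,0,0,255]'
python3 - <<'E'
from h import *
delta([.4485,.2443,.095])
c=wcam(); cv2.imwrite("pics/w7.png",c["pixels"][100:420,100:540,::-1])
E
```

```text
time: 25.58
position: [0.6254, -0.1349, 0.2131]
tool_rot: [-0.0, 1.0, -0.0, -0.0]
ft_force: [0.8, -0.1, -2.0]
grip_width: 0.0362
grip_force: 34.7
time: 26.0
position: [0.5764, -0.0338, 0.2191]
tool_rot: [0.0, 1.0, 0.001, -0.003]
ft_force: [0.3, -0.0, -2.8]
grip_width: 0.036
grip_force: 34.7
time: 26.42
position: [0.5107, 0.1063, 0.2193]
tool_rot: [-0.0, 1.0, 0.0, -0.003]
ft_force: [0.8, 1.1, -2.5]
grip_width: 0.0361
grip_force: 34.7
time: 26.83
position: [0.4479, 0.2381, 0.2194]
tool_rot: [-0.001, 1.0, -0.0, -0.003]
ft_force: [-0.3, -0.1, -2.4]
grip_width: 0.0362
grip_force: 34.7
time: 27.25
position: [0.4459, 0.2437, 0.1541]
tool_rot: [-0.001, 1.0, -0.001, -0.002]
ft_force: [-0.9, 0.1, -3.0]
grip_width: 0.036
grip_force: 34.7
time: 27.67
position: [0.4489, 0.2443, 0.1524]
tool_rot: [-0.0, 1.0, 0.0, 0.001]
ft_force: [-0.1, 0.4, -2.4]
grip_width: 0.0362
grip_force: 34.7
at [0.4489 0.2443 0.1524] tool delta mm [ 0.5 -0.  57.4] rotvec to square [0.03 0.11 0.04] t 27.6667 w 0.03619437938823218
```

View pics/w7.png

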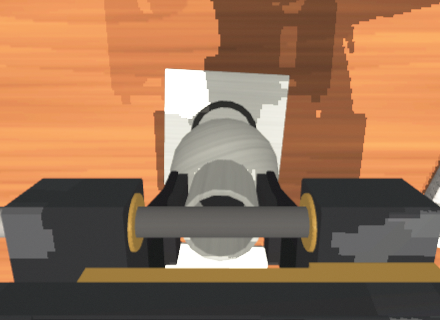

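The pan is centred over the small ring. Expected contact is at TCP z of about 0.0945.

```bash
python3 -m crank '[0,0,12,0,0,0,255, 0,0,26,0,0,0,255, 0,0,40,0,0,0,255, 0,0,50,0,0,0,255, 0,0,54,0,0,0,255]'
python3 -m crank '[0,0,1,0,0,0,255, 0,0,2,0,0,0,255, 0,0,2,0,0,0,255, 0,0,2,0,0,0,255, 0,0,2,0,0,0,255]'
```

```text
time: 28.13
position: [0.4479, 0.244, 0.0968]
tool_rot: [-0.0, 1.0, -0.0, -0.001]
ft_force: [0.5, 0.1, -2.0]
grip_width: 0.0359
grip_force: 34.7
time: 28.55
position: [0.4487, 0.2443, 0.0961]
tool_rot: [-0.0, 1.0, 0.0, 0.001]
ft_force: [-0.6, 0.6, -3.1]
grip_width: 0.0359
grip_force: 34.7
```

```bash
python3 -m crank '[0,0,1,0,0,0,255, 0,0,1,0,0,0,255, 0,0,1,0,0,0,255, 0,0,1,0,0,0,255, 0,0,1,0,0,0,255]'
python3 -m crank '[0,0,1,0,0,0,255, 0,0,1,0,0,0,255, 0,0,1,0,0,0,255, 0,0,1,0,0,0,255, 0,0,1,0,0,0,255]'
```

```text
time: 28.97
position: [0.4487, 0.2444, 0.095]
tool_rot: [-0.0, 1.0, 0.0, 0.001]
ft_force: [0.2, 0.6, 3.3]
grip_width: 0.0364
grip_force: 34.7
time: 29.38
position: [0.4491, 0.2445, 0.0949]
tool_rot: [-0.001, 1.0, 0.0, 0.001]
ft_force: [-0.7, 0.3, 9.4]
grip_width: 0.036
grip_force: 34.6
```

Contact came at the plate's height. Releasing and backing off.

```bash
python3 -m crank '[0,0,0,0,0,0,0, 0,0,0,0,0,0,0, 0,0,0,0,0,0,0, 0,0,0,0,0,0,0, 0,0,0,0,0,0,0]' >/dev/null
python3 -m crank '[0,0,0,0,0,0,0, 0,0,-15,0,0,0,0, 0,0,-40,0,0,0,0, 0,0,-70,0,0,0,0, 0,0,-100,0,0,0,0]'
python3 -m crank '[0,0,-30,0,0,0,0, 0,10,-50,0,0,0,0, 0,40,-50,0,0,0,0, 5,75,-50,0,0,0,0, 15,110,-50,0,0,0,0]' >/dev/null
python3 -m crank '[8,35,0,0,0,0,0, 16,70,0,0,0,0,0, 24,105,0,0,0,0,0, 35,140,0,0,0,0,0, 50,170,0,0,0,0,0]' >/dev/null
python3 -m crank '[0,0,0,0,0,0,0, 0,0,0,0,0,0,0, 0,0,0,0,0,0,0, 0,0,0,0,0,0,0, 0,0,0,0,0,0,0]'
python3 - <<'E'
from h import *
t=robot.camera("top")["pixels"][120:380,110:490,::-1]; s=robot.camera("side")["pixels"][130:400,160:480,::-1]
cv2.imwrite("pics/fin.png",np.hstack([cv2.resize(t,(400,274)),cv2.resize(s,(325,274))]))
cv2.imwrite("pics/fin2.png",cv2.resize(s,None,fx=2.2,fy=2.2))
E
```

```text
time: 30.22
position: [0.4476, 0.2439, 0.1939]
tool_rot: [-0.0, 1.0, -0.0, -0.001]
ft_force: [0.6, 0.1, -0.2]
grip_width: 0.0858
grip_force: 0.0
time: 31.47
position: [0.3838, 0.5228, 0.2435]
tool_rot: [0.001, 1.0, -0.0, -0.0]
ft_force: [0.4, 0.2, 0.1]
grip_width: 0.0875
grip_force: 0.0
```

View pics/fin.png

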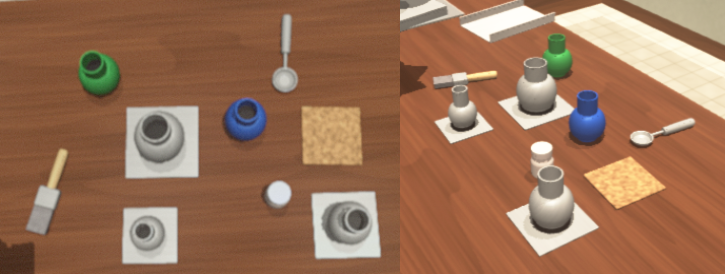

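View pics/fin2.png

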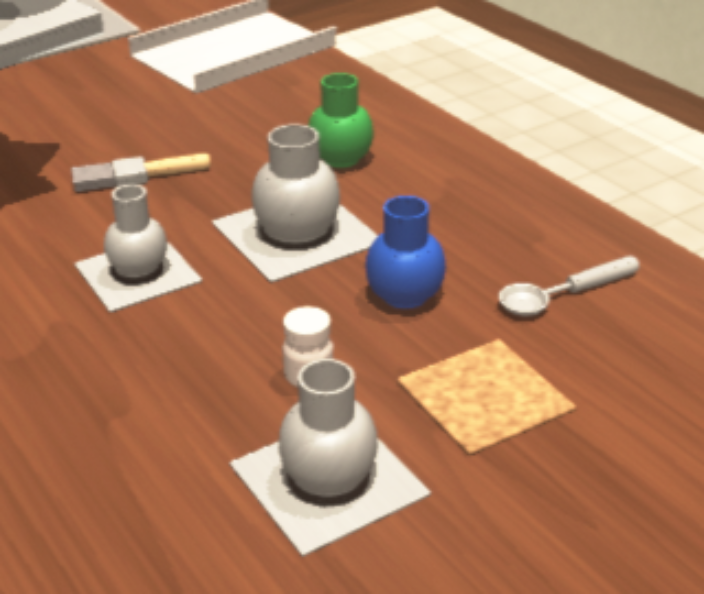

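All three pans stand upright and centred on their own rests: small (135,235), large (295,190) and medium (328,430) in the side crop. The mat is empty, and the jar, spoon and brush have not moved.

```bash
python3 -c "
from rig import robot
print(robot.hand_in())"
```

```text
the job is handed in; nothing more can be done
None
```

The job is handed in: the small pan was parked on the mat first, and by the last pictures and contact heights all three pans stand upright and home on their own rests, with the jar, spoon and brush where they were, at about 31.5 s of the 112 s allowed.

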